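# Lower the bench grinder's eye shields

## Robot

A 6-joint arm with a two-finger parallel gripper is mounted at the origin on the work surface. World frame = base frame: x ahead of the robot, y to its left, z up, the work surface at z = 0. Lengths are in mm, angles in rad, forces in N, time in s.
With the tool pointing down it reaches from about 275 to 1000 mm from the base axis. Payload 8.4 kg.
Tool frame: the origin (TCP) lies between the finger pads; the fingertips stand 8 mm ahead of it and the grasp point (between the pads) lies 11 mm behind it (tcp_to_tips is the distance from the TCP to the fingertips, in mm); z points along the fingers, y is the line along which they close (so a half turn about z gives the same grasp; the last joint's range is limited). The gripper opens to 85 mm and grips with 20 to 120 N. Pads are 22 mm wide; open, the fingers measure 114 mm over their backs; the gripper's body (76 mm by 85 mm) begins 54 mm behind the grasp point. The pads swing forward as they close: fully open they stand 13 mm farther back than shut.
Start: joints at [1.339, 0.353, 1.633, -0, 1.155, -0.002], TCP at [142.363, 608.573, 239.281] pointing down, gripper open.
Joint ranges: [-2.63, 2.63], [-0.92, 2.1], [0.06, 2.66], [-1.3, 4.44], [0, 2.69], [-3.02, 3.02]. Speed limits (rad/s): [2.22, 2.22, 2.79, 3.14, 3.14, 3.14].

## Interface

Orientations are given as [roll, pitch, yaw] about the fixed x, y, z axes, in that order (R = Rz(yaw) Ry(pitch) Rx(roll)).
In Python, from rig import * gives the robot as it stands.
- The arm moves only by the tool step_arm, never from a script. Its argument "motion" is a list of rows, each an object with "claw": the finger opening in mm, from 0 to 85.4; "delta_pos": the shift along the tool's x, y, z in mm, a list of three; "turn": the turn about the tool's z in rad. In form: [{"claw": claw, "delta_pos": [dx, dy, dz], "turn": turn}, ...]. A call has 1 to 8 rows; each row shifts and turns the commanded pose from where the row before left it, along the tool's axes as they then stand; what a row does not reach is not made up. A row lasts 1/12 s, in which the tool goes at most 41.7 mm and 7.16 degrees, less where a joint would pass 70% of its speed; a pose out of reach is approached as far as the arm can. A call is refused whole if a number of a shift passes 41.7 or a number of a turn 0.125, either way. A call with a gripper value outside its range is refused whole. The fingers move at their own pace and stop on an object; "force" is the grip in N (left out, the last holds). Time passes only in rows, so rows that do not move let the fingers close. It gives the time, the measured TCP pose, the force, the opening and the grip force at its end, in the units of the state.
- sense(): the state, without advancing time (a new reading comes with each control period).
- grab_frame(name): name is "scene" or "top" or "wrist"; returns a dict with "img" (384x512x3 uint8, red, green, blue), "vertical_fov" (degrees; the focal length in pixels is half the picture's height over the tangent of half this angle, whatever the lens; pixels are square), "cx", "cy" (the principal point, pixels), "R" (3x3) and "t" (3): a world point X has camera coordinates R X + t. Camera axes: x right, y down, z forward; pixel columns grow to the right and rows downward; lengths in mm; the calibration is good to about 2 mm. A picture is of the moment at which its call begins. There is no depth.
- sign_off(): hands the job in; it is judged then, once.
The state is a dict: "clock": time; "qpos": joint angles; "qvel": joint speeds; "joint_efforts": joint torques, N m; "eef_pos": TCP position; "tcp_rot": TCP orientation; "contact_force": force on the tool from outside, world axes, zero at the start; "wrist_torque": the same for the moment, N m; "opening": opening from 0.0 (shut) to 1.0 (fully open); "grasp_force": force on a finger pad.
Only numpy, scipy, OpenCV 4.12 (cv2) and the standard library are available. Lean on these libraries where they do the work, as an engineer would, in place of code of your own. Each camera call takes 0.05 s, during which the arm holds its last target. There are 200 camera calls.

## Task

Someone has left both clear eye shields of the bench grinder flipped up; make the grinder safe for the next job by gently pushing each shield over with the fingers until it is fully down on its stop in front of its wheel. Only push the shields, do not pinch them, and leave the cup, the shears and everything else on the bench where they are.

Things in the scene. Friction and masses are not known exactly. Their poses are not given: they have to be found in the camera images.
- grinder: Teal bench grinder bolted down; origin at the centre of its underside on the bench, z up. Its front (tool rests, shields) faces its own -x, its left wheel is at +y. Motor (radius 66 mm) and two round wheel guards (radius 90, 48 wide, centred at y = +-130 mm) on a shaft along y at z = 125 mm: guard tops at z = 215 mm. A tool rest 126 mm in front of the shaft, top at z = 121 mm, at each wheel.
- shield_left (a joint): Hinge angle of the left eye shield, rad: 0 = fully down on its stop, sloping 0.52 rad below level towards the grinder's front; 0.52 = level; 2.09 = straight up; 2.5 = rear stop, leaning back. Starts between 1.75 and 2.35. The hinge is stiff (0.15 N m): the shield stays at any angle where it is left; about 2 N at 75 mm from the hinge moves it.
- shield_left_hinge (a point): On the left shield's hinge line, mid width: x = -52, y = +130, z = 224 mm in the grinder's frame; stays there. The hinge line runs along the grinder's y. Axes turn with the shield: x from free edge to hinge, y along the hinge, z out of the face that is on top when down (rear face when up). A black knob, radius 12 mm, sits at the outer end of the hinge.
- shield_left_mid (a point): Centre of the left shield's pane, mid thickness, 62 mm from the hinge line; axes as at the hinge. Flat clear pane in a yellow frame on three sides, 91 mm wide, 5 mm thick, from 18 to 105 mm from the hinge; a steel strap 28 mm wide on its z face ends 46 mm from the hinge.
- shield_left_edge (a point): Middle of the left shield's free (yellow) edge, 105 mm from the hinge line; axes as at the hinge.
- shield_right (a joint): Hinge angle of the right eye shield, rad: 0 = fully down on its stop, sloping 0.52 rad below level towards the grinder's front; 0.52 = level; 2.09 = straight up; 2.5 = rear stop, leaning back. Starts between 1.75 and 2.35. The hinge is stiff (0.15 N m): the shield stays at any angle where it is left; about 2 N at 75 mm from the hinge moves it.
- shield_right_hinge (a point): On the right shield's hinge line, mid width: x = -52, y = -130, z = 224 mm in the grinder's frame; stays there. The hinge line runs along the grinder's y. Axes turn with the shield: x from free edge to hinge, y along the hinge, z out of the face that is on top when down (rear face when up). A black knob, radius 12 mm, sits at the outer end of the hinge.
- shield_right_mid (a point): Centre of the right shield's pane, mid thickness, 62 mm from the hinge line; axes as at the hinge. Flat clear pane in a yellow frame on three sides, 91 mm wide, 5 mm thick, from 18 to 105 mm from the hinge; a steel strap 28 mm wide on its z face ends 46 mm from the hinge.
- shield_right_edge (a point): Middle of the right shield's free (yellow) edge, 105 mm from the hinge line; axes as at the hinge.
- cup: Open aluminium quench cup, 72 mm across, 65 mm high, standing loose before the middle of the grinder; origin under its centre, z up. To be left alone.
- shears: Tailor's shears lying flat on the left, 250 mm long, black handles; origin under the pivot, blades to its x, handles reach 98 mm back and 51 mm to each side; 14 mm high. To be left alone.
- oil: Amber bottle of honing oil with red cap, 52 mm across, 150 mm high, standing on the left; origin under its centre, z up. To be left alone.
- stone: Two-coloured sharpening stone lying flat on the right, 150 x 50 x 25 mm; origin under its centre, long side along x. To be left alone.
- jar: Glass jar with steel lid, 64 mm across, 75 mm high, standing on the right; origin under its centre, z up. To be left alone.
- wrench: Steel wrench lying behind the grinder, about 170 mm long, 10 mm thick; origin under its middle, along x. To be left alone.

How it is judged:
By the outcome, as a careful person would: the job done as asked, in the order asked, and still so for the second after the job is handed in, with the robot touching nothing.
It also fails if it takes over 54 s, if anything falls off the work surface, if the arm or the gripper's body presses on something with over 40 N, if the wrist force passes 120 N, or if a joint passes its speed limit or range.

## Working session

There is one attempt and no reset: what is moved stays moved. The work goes in short steps, Python scripts to look and compute and a tool call to move; the robot and the scene stay as the last step left them, time stands still between calls to the robot, and variables do not carry over. Pictures are saved under pics/ and viewed, at most 10 in all, crops included, and the job is handed in when it is done.

Besides the shell and the picture viewer there is one more tool, called after "Request:" by a JSON object that holds its "op" and its "data". step_arm: Moves the arm, as the interface text tells. Its arguments: {"type":"object","properties":{"motion":{"type":"array","items":{"type":"object","properties":{"claw":{"type":"number"},"delta_pos":{"type":"array","items":{"type":"number"}},"turn":{"type":"number"}}}},"force":{"type":"number"}},"required":["motion"]}

```bash
mkdir -p pics; python3 - <<'E'
from rig import *
import cv2,pickle
d={}
for n in("scene","top"):
    f=grab_frame(n);d[n]=f
    cv2.imwrite(f"pics/{n}0.png",f["img"][:,:,::-1])
    print(n,f["vertical_fov"],f["cx"],f["cy"],f["R"],f["t"])
pickle.dump(d,open("f0.pkl","wb"))
print(sense())
E
```

```text
scene 54.0875614992932 253.15265944353538 194.6063641399932 [[ 0.13586512  0.99056596  0.01788133]
 [ 0.51194985 -0.05474347 -0.85726921]
 [-0.84820282  0.12562733 -0.51455782]] [ -73.86471763 -168.65390619 1568.08573005]
top 56.17690294515694 257.59508671077845 192.49415203410373 [[-0.01100571 -0.99987191  0.01162062]
 [-0.99271614  0.00953114 -0.12009926]
 [ 0.11997312 -0.01285775 -0.99269387]] [ -15.29559467  607.60067814 1189.50218032]
{'clock': 0.1, 'qpos': array([ 1.33856480e+00,  3.53593085e-01,  1.63404925e+00,  1.91221150e-05,
        1.15521236e+00, -2.37884873e-03]), 'qvel': array([-0.0002774 , -0.00118086, -0.00072915, -0.00162848, -0.00147403,
        0.00023174]), 'joint_efforts': array([-9.35098760e-04, -6.06366205e+01, -3.42818391e+01, -9.08814741e-05,
        3.89150940e-03, -3.60924943e-06]), 'eef_pos': array([142.2819373 , 608.16179336, 238.63238447]), 'tcp_rot': array([-3.14033065e+00, -2.04868677e-05,  2.91173223e+00]), 'contact_force': array([-0.27048089,  0.55249202,  0.34684355]), 'wrist_torque': array([0.00827256, 0.02274194, 0.02691331]), 'grasp_force': 0.0, 'opening': 1.0008058842323722}
```

View pics/scene0.png

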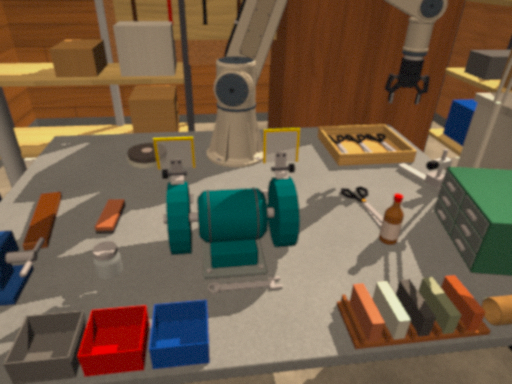

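View pics/top0.png

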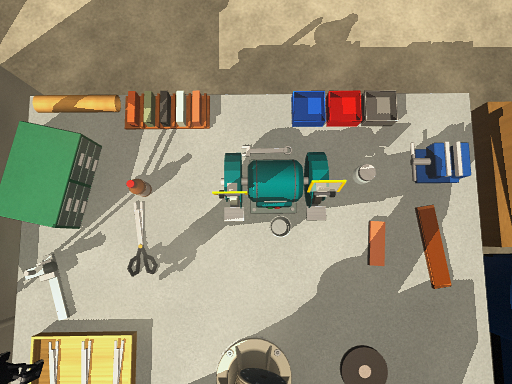

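The scene view, taken from behind, shows both shields up: right shield at about (175,152), left at about (282,143). In the top view the left shield is edge-on at about (230,192) and the right at about (327,185). The cup is at (281,227). Next I'll zoom in and mask.

```bash
python3 - <<'E'
import cv2,pickle,numpy as np
d=pickle.load(open("f0.pkl","rb"))
for n in d:
    im=cv2.cvtColor(d[n]["img"],cv2.COLOR_RGB2HSV)
    m=cv2.inRange(im,(22,150,110),(34,255,255)); t=cv2.inRange(im,(82,120,30),(96,255,255))
    for nm,mm,a in(("yel",m,30),("teal",t,200)):
        k,l,s,c=cv2.connectedComponentsWithStats(mm)
        for i in range(1,k):
            if s[i,4]>a:
                p=np.argwhere(l==i)[:,::-1].astype(np.int32)
                print(n,nm,s[i],c[i].round(1),cv2.minAreaRect(p))
a=cv2.resize(d["scene"]["img"][125:285,150:310],None,fx=3.7,fy=3.7,interpolation=cv2.INTER_CUBIC)[:,:,::-1]
b=cv2.resize(d["top"]["img"][135:245,205:355],None,fx=5.3,fy=5.3,interpolation=cv2.INTER_CUBIC)[:,:,::-1]
cv2.imwrite("pics/a.png",a);cv2.imwrite("pics/b.png",b)
E
```

```text
scene yel [263 127  37  26 171] [280.5 131.4] ((281.45233154296875, 139.1415252685547), (23.741168975830078, 36.27739334106445), 86.8201675415039)
scene yel [153 136  41  31 199] [168.8 141.7] ((173.45751953125, 150.85342407226562), (29.128177642822266, 40.08363342285156), 87.87889862060547)
scene teal [ 256  178   43   68 2057] [280.  212.1] ((277.7411804199219, 212.11724853515625), (66.71857452392578, 40.70963668823242), 86.18592071533203)
scene teal [ 167  182   24   72 1460] [178.4 218.2] ((178.178466796875, 217.71231079101562), (70.55786895751953, 22.02159881591797), 86.8201675415039)
scene teal [ 209  189   49   79 3514] [233.1 227.3] ((233.69789123535156, 227.79615783691406), (76.96045684814453, 47.5712776184082), 87.75425720214844)
scene teal [198 192  12  50 416] [203.6 216.7] ((203.3896484375, 216.62416076660156), (49.20905303955078, 9.278079986572266), 86.633544921875)
top yel [307 180  40  13 165] [326.7 183.2] ((326.4989013671875, 185.46670532226562), (11.893396377563477, 39.344818115234375), 88.09085083007812)
top yel [212 191  36   4  89] [229.4 192.2] ((229.5, 192.5), (3.0, 35.0), 90.0)
top teal [307 152  22  32 535] [317.6 166.2] ((317.91876220703125, 166.86294555664062), (30.921218872070312, 20.09166717529297), 85.91438293457031)
top teal [224 155  18  36 495] [232.2 170.8] ((232.5, 172.5), (35.0, 17.0), 90.0)
top teal [248 161   8  41 218] [252.4 182. ] ((251.5, 181.0), (40.0, 7.0), 90.0)
top teal [ 257  160   38   47 1603] [275.4 182.2] ((275.5, 183.0), (46.0, 37.0), 90.0)
top teal [295 161   8  41 255] [298.6 180.7] ((298.5, 181.0), (40.0, 7.0), 90.0)
```

View pics/a.png

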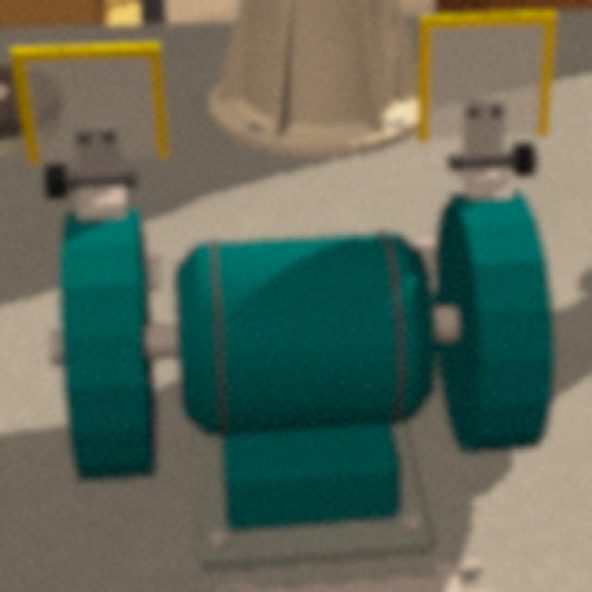

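View pics/b.png

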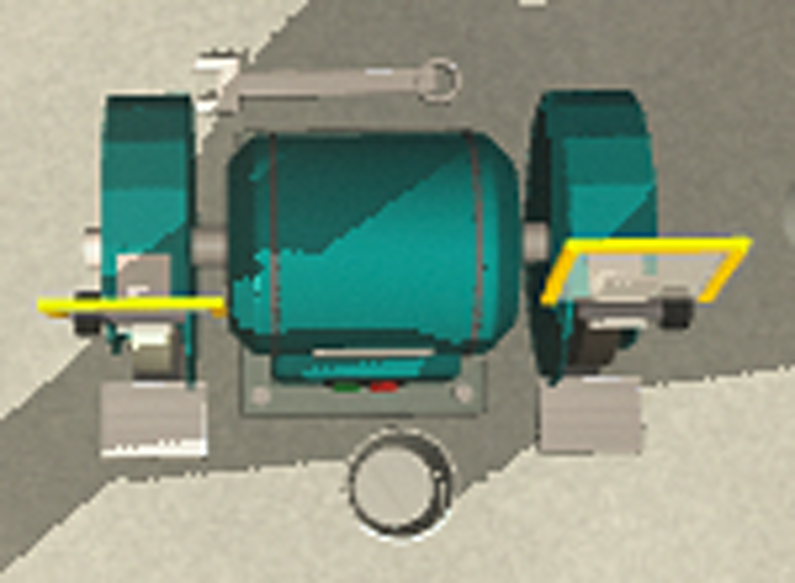

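The crops give clear edge corners and knobs in both views: right-shield edge, left-shield edge, and black knobs at the outer ends. I'll triangulate these.

```bash
cat > h.py <<'E'
import numpy as np,cv2
def P(f):
    g=192/np.tan(np.radians(f["vertical_fov"]/2))
    K=np.array([[g,0,f["cx"]],[0,g,f["cy"]],[0,0,1]]);return K@np.c_[f["R"],f["t"]]
def tri(f1,u1,f2,u2):
    X=cv2.triangulatePoints(P(f1),P(f2),np.float64(u1),np.float64(u2));X=(X[:3]/X[3]).ravel()
    e=[]
    for f,u in((f1,u1),(f2,u2)):
        q=P(f)@np.r_[X,1];e.append(np.round(q[:2]/q[2]-u,1))
    return X.round(1),e
def plane(f,u,z):
    M=P(f);A=np.c_[M[:,0],M[:,1],M[:,2]*z+M[:,3]];q=np.linalg.inv(A)@[u[0],u[1],1];return (q[:2]/q[2]).round(1)
E
python3 - <<'E'
from h import *;import pickle
d=pickle.load(open("f0.pkl","rb"));S,T=d["scene"],d["top"]
s=lambda p:(np.array(p)+.5)/3.7-.5+[150,125]
t=lambda p:(np.array(p)+.5)/5.3-.5+[205,135]
for n,a,b in(("Rout",(13,49),(750,241)),("Rin",(161,47),(572,243)),("Lin",(424,17),(224,302)),("Lout",(556,13),(38,305)),("Rknob",(57,181),(676,312)),("Lknob",(523,158),(89,312))):
    print(n,*tri(S,s(a),T,t(b)))
for n,p,z in(("Rknob",(676,312),224),("Lknob",(89,312),224),("Lrest",(154,381),121),("Lrestfront",(154,455),121),("Rrest",(592,377),121),("Rrestfront",(592,453),121),("cup",(398,482),40)):print(n,plane(T,t(p),z))
E
```

```text
Rout [ 602.3 -246.2  329.8] [array([-1. , -0.2]), array([-1. ,  0.1])]
Rin [ 602.6 -157.5  327.9] [array([-1.5, -0.2]), array([-1.5, -0. ])]
Lin [575.2  13.5 330.7] [array([-1.4, -0. ]), array([-1.4, -0.2])]
Lout [574.7 103.2 330.1] [array([-1. ,  0.1]), array([-1. , -0.2])]
Rknob [ 579.7 -231.6  225.4] [array([-0.9, -0.1]), array([-0.9,  0. ])]
Lknob [583.   86.9 227.6] [array([-0.7,  0. ]), array([-0.7, -0.1])]
Rknob [ 579.9 -234.5]
Lknob [583.   85.2]
Lrest [553.5  55.6]
Lrestfront [509.5  55.7]
Rrest [ 553.3 -205.7]
Rrestfront [ 508.  -204.4]
cup [494.3 -94.6]
```

Checks pass: both edges come out at 105–106 mm radius, hinge height is about 225, and the shields are 260 mm apart. The left shield hinge is at about (583, 58) with angle ≈ 2.0. The right is at about (580, -202) with angle ≈ 2.3. Next I shut the claw, rise, square the tool up and go behind the left shield.

Request:
{"op": "step_arm", "data": {"motion": [{"claw": 0, "delta_pos": [0, 0, -40], "turn": -0.115}, {"claw": 0, "delta_pos": [0, 0, -40], "turn": -0.115}, {"claw": 0, "delta_pos": [0, 0, -40], "turn": 0}, {"claw": 0, "delta_pos": [0, 0, -40], "turn": 0}, {"claw": 0, "delta_pos": [0, 0, 0], "turn": 0}, {"claw": 0, "delta_pos": [0, 0, 0], "turn": 0}]}}

```text
clock: 0.6
eef_pos: [142.6, 609.5, 401.9]
tcp_rot: [3.137, 0.001, -3.141]
contact_force: [0.2, -0.2, -0.0]
opening: 0.145
grasp_force: 0.0
```

Request:
{"op": "step_arm", "data": {"motion": [{"claw": 0, "delta_pos": [-26, -30, 0], "turn": 0}, {"claw": 0, "delta_pos": [-26, -30, 0], "turn": 0}, {"claw": 0, "delta_pos": [-26, -30, 0], "turn": 0}, {"claw": 0, "delta_pos": [-26, -30, 0], "turn": 0}, {"claw": 0, "delta_pos": [-26, -30, 0], "turn": 0}, {"claw": 0, "delta_pos": [-26, -30, 0], "turn": 0}, {"claw": 0, "delta_pos": [-26, -30, 0], "turn": 0}, {"claw": 0, "delta_pos": [-26, -30, 0], "turn": 0}]}}

```text
clock: 1.27
eef_pos: [350.7, 366.4, 397.4]
tcp_rot: [-3.14, -0.002, -3.141]
contact_force: [0.6, 1.0, -0.1]
opening: -0.002
grasp_force: 0.0
```

Request:
{"op": "step_arm", "data": {"motion": [{"claw": 0, "delta_pos": [-26, -30, 0], "turn": 0}, {"claw": 0, "delta_pos": [-26, -30, 0], "turn": 0}, {"claw": 0, "delta_pos": [-26, -30, 0], "turn": 0}, {"claw": 0, "delta_pos": [-26, -30, 0], "turn": 0}, {"claw": 0, "delta_pos": [-26, -30, 0], "turn": 0}, {"claw": 0, "delta_pos": [-26, -30, 0], "turn": 0}, {"claw": 0, "delta_pos": [-26, -30, 0], "turn": 0}, {"claw": 0, "delta_pos": [0, 0, 0], "turn": 0}]}}

```text
clock: 1.93
eef_pos: [535.3, 153.5, 396.8]
tcp_rot: [-3.138, -0.002, 3.138]
contact_force: [-1.5, -0.2, -0.3]
opening: -0.0
grasp_force: 0.0
```

Request:
{"op": "step_arm", "data": {"motion": [{"claw": 0, "delta_pos": [-28, -24, 0], "turn": 0}, {"claw": 0, "delta_pos": [-28, -24, 0], "turn": 0}, {"claw": 0, "delta_pos": [-28, -24, 0], "turn": 0}, {"claw": 0, "delta_pos": [0, -23, 0], "turn": 0}, {"claw": 0, "delta_pos": [0, 0, 30], "turn": 0}, {"claw": 0, "delta_pos": [0, 0, 30], "turn": 0}, {"claw": 0, "delta_pos": [0, 0, 22], "turn": 0}, {"claw": 0, "delta_pos": [0, 0, 0], "turn": 0}]}}

```text
clock: 2.6
eef_pos: [613.0, 63.3, 310.3]
tcp_rot: [-3.141, -0.011, 3.141]
contact_force: [-0.5, 0.2, -1.0]
opening: -0.0
grasp_force: 0.0
```

```bash
python3 - <<'E'
from rig import *
import cv2
f=grab_frame("scene")
cv2.imwrite("pics/c.png",cv2.resize(f["img"][60:240,150:350],None,fx=3,fy=3)[:,:,::-1])
E
```

```text
(no output)
```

View pics/c.png

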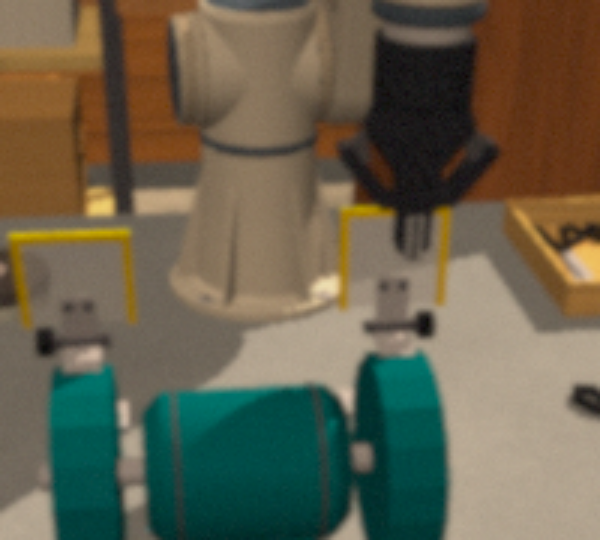

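The closed fingers are behind the left shield, with tips about (413,255) in the crop against its top edge at row 213. Clear. Now a gentle push forward along the arc.

Request:
{"op": "step_arm", "data": {"motion": [{"claw": 0, "delta_pos": [7, -2, 0], "turn": 0}, {"claw": 0, "delta_pos": [7, -2, 0], "turn": 0}, {"claw": 0, "delta_pos": [7, 0, 0], "turn": 0}, {"claw": 0, "delta_pos": [7, 0, 0], "turn": 0}, {"claw": 0, "delta_pos": [7, 0, 0], "turn": 0}, {"claw": 0, "delta_pos": [7, 0, 0], "turn": 0}, {"claw": 0, "delta_pos": [7, 0, 1], "turn": 0}, {"claw": 0, "delta_pos": [7, 0, 2], "turn": 0}]}}

```text
clock: 3.32
eef_pos: [560.0, 59.7, 314.7]
tcp_rot: [3.141, 0.001, -3.141]
contact_force: [1.6, 0.7, -0.6]
opening: -0.001
grasp_force: 0.8
```

Request:
{"op": "step_arm", "data": {"motion": [{"claw": 0, "delta_pos": [7, 0, 3], "turn": 0}, {"claw": 0, "delta_pos": [6, 0, 4], "turn": 0}, {"claw": 0, "delta_pos": [6, 0, 5], "turn": 0}, {"claw": 0, "delta_pos": [6, 0, 6], "turn": 0}, {"claw": 0, "delta_pos": [5, 0, 6], "turn": 0}, {"claw": 0, "delta_pos": [5, 0, 7], "turn": 0}, {"claw": 0, "delta_pos": [4, 0, 7], "turn": 0}, {"claw": 0, "delta_pos": [0, 0, 0], "turn": 0}]}}

```text
clock: 3.98
eef_pos: [519.8, 59.6, 274.4]
tcp_rot: [-3.141, -0.003, -3.141]
contact_force: [-0.5, -0.6, 0.6]
opening: 0.003
grasp_force: 0.0
```

Request:
{"op": "step_arm", "data": {"motion": [{"claw": 0, "delta_pos": [3, 0, 6], "turn": 0}, {"claw": 0, "delta_pos": [3, 0, 6], "turn": 0}, {"claw": 0, "delta_pos": [2, 0, 7], "turn": 0}, {"claw": 0, "delta_pos": [1, 0, 7], "turn": 0}, {"claw": 0, "delta_pos": [1, 0, 7], "turn": 0}, {"claw": 0, "delta_pos": [0, 0, 6], "turn": 0}, {"claw": 0, "delta_pos": [0, 0, 5], "turn": 0}, {"claw": 0, "delta_pos": [0, 0, 0], "turn": 0}]}}

```text
clock: 4.65
eef_pos: [511.0, 59.6, 231.0]
tcp_rot: [-3.141, -0.001, -3.141]
contact_force: [0.6, 0.7, -0.6]
opening: 0.001
grasp_force: 0.0
```

```bash
python3 - <<'E'
from rig import *
import cv2
a=grab_frame("scene")["img"][90:250,150:350];b=grab_frame("top")["img"][130:240,190:360]
cv2.imwrite("pics/d.png",cv2.hconcat([cv2.resize(a,(400,320)),cv2.resize(b,(400,320))])[:,:,::-1])
print(sense()["contact_force"],sense()["eef_pos"])
E
```

```text
[ 1.0185369  -0.24432701 -0.2038824 ] [511.58430699  59.62170834 232.04374563]
```

View pics/d.png

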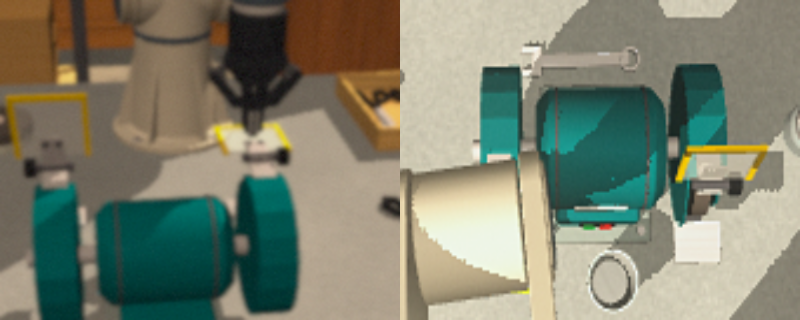

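The left shield is now roughly level, with its frame around (250,138) and the fingers on top. I continue down slowly to the stop.

Request:
{"op": "step_arm", "data": {"motion": [{"claw": 0, "delta_pos": [0, 0, 4], "turn": 0}, {"claw": 0, "delta_pos": [0, 0, 4], "turn": 0}, {"claw": 0, "delta_pos": [-1, 0, 4], "turn": 0}, {"claw": 0, "delta_pos": [-1, 0, 4], "turn": 0}, {"claw": 0, "delta_pos": [-1, 0, 3], "turn": 0}, {"claw": 0, "delta_pos": [-1, 0, 3], "turn": 0}, {"claw": 0, "delta_pos": [-1, 0, 2], "turn": 0}, {"claw": 0, "delta_pos": [0, 0, 0], "turn": 0}]}}

```text
clock: 5.42
eef_pos: [516.3, 59.6, 207.7]
tcp_rot: [-3.142, -0.001, -3.141]
contact_force: [-1.2, 0.2, -0.1]
opening: -0.001
grasp_force: 0.0
```

Request:
{"op": "step_arm", "data": {"motion": [{"claw": 0, "delta_pos": [0, 0, 1.5], "turn": 0}, {"claw": 0, "delta_pos": [0, 0, 1.5], "turn": 0}, {"claw": 0, "delta_pos": [0, 0, 0], "turn": 0}, {"claw": 0, "delta_pos": [0, 0, 0], "turn": 0}]}}

```text
clock: 5.75
eef_pos: [516.2, 59.6, 205.1]
tcp_rot: [-3.142, -0.001, -3.141]
contact_force: [0.7, 0.4, 0.2]
opening: -0.0
grasp_force: 0.0
```

Not yet at the stop; I'll keep pressing in small steps until the force rises.

Request:
{"op": "step_arm", "data": {"motion": [{"claw": 0, "delta_pos": [0, 0, 1.5], "turn": 0}, {"claw": 0, "delta_pos": [0, 0, 1.5], "turn": 0}, {"claw": 0, "delta_pos": [0, 0, 0], "turn": 0}]}}

```text
clock: 6.0
eef_pos: [516.4, 59.7, 202.1]
tcp_rot: [3.142, -0.0, -3.141]
contact_force: [0.5, 0.5, 1.1]
opening: -0.001
grasp_force: 0.3
```

Request:
{"op": "step_arm", "data": {"motion": [{"claw": 0, "delta_pos": [0, 0, 1.5], "turn": 0}, {"claw": 0, "delta_pos": [0, 0, 0], "turn": 0}]}}

```text
clock: 6.17
eef_pos: [516.6, 59.7, 200.9]
tcp_rot: [3.142, 0.0, -3.141]
contact_force: [-0.4, 0.0, 4.2]
opening: -0.001
grasp_force: 1.8
```

Request:
{"op": "step_arm", "data": {"motion": [{"claw": 0, "delta_pos": [0, 0, 1.5], "turn": 0}, {"claw": 0, "delta_pos": [0, 0, 0], "turn": 0}]}}

```text
clock: 6.33
eef_pos: [516.8, 59.7, 200.5]
tcp_rot: [3.141, 0.001, -3.141]
contact_force: [-4.7, 0.4, 14.9]
opening: -0.003
grasp_force: 7.3
```

Force jumps to 15 N with almost no travel, so the left shield is on its stop. Retreat up and move behind the right shield.

Request:
{"op": "step_arm", "data": {"motion": [{"claw": 0, "delta_pos": [0, 0, -10], "turn": 0}, {"claw": 0, "delta_pos": [0, 0, -30], "turn": 0}, {"claw": 0, "delta_pos": [0, 0, -40], "turn": 0}, {"claw": 0, "delta_pos": [0, 0, -40], "turn": 0}, {"claw": 0, "delta_pos": [0, 0, -40], "turn": 0}, {"claw": 0, "delta_pos": [0, 0, -40], "turn": 0}, {"claw": 0, "delta_pos": [0, 0, 0], "turn": 0}]}}

```text
clock: 6.92
eef_pos: [519.1, 59.9, 407.6]
tcp_rot: [3.14, 0.012, -3.141]
contact_force: [0.3, -0.1, 0.8]
opening: -0.002
grasp_force: 0.0
```

Request:
{"op": "step_arm", "data": {"motion": [{"claw": 0, "delta_pos": [-17, -32, 0], "turn": 0}, {"claw": 0, "delta_pos": [-17, -32, 0], "turn": 0}, {"claw": 0, "delta_pos": [-17, -32, 0], "turn": 0}, {"claw": 0, "delta_pos": [-17, -32, 0], "turn": 0}, {"claw": 0, "delta_pos": [-17, -32, 0], "turn": 0}, {"claw": 0, "delta_pos": [-17, -32, 0], "turn": 0}, {"claw": 0, "delta_pos": [-17, -32, 0], "turn": 0}, {"claw": 0, "delta_pos": [-7, -36, 0], "turn": 0}]}}

```text
clock: 7.58
eef_pos: [643.9, -201.5, 398.4]
tcp_rot: [3.141, -0.0, -3.141]
contact_force: [0.2, -0.1, 0.8]
opening: -0.004
grasp_force: 0.0
```

Request:
{"op": "step_arm", "data": {"motion": [{"claw": 0, "delta_pos": [0, 0, 0], "turn": 0}, {"claw": 0, "delta_pos": [0, 0, 0], "turn": 0}]}}

```text
clock: 7.75
eef_pos: [642.4, -202.0, 398.0]
tcp_rot: [3.141, -0.002, 3.139]
contact_force: [-1.0, -0.2, 0.1]
opening: -0.004
grasp_force: 0.0
```

Request:
{"op": "step_arm", "data": {"motion": [{"claw": 0, "delta_pos": [0, 0, 30], "turn": 0}, {"claw": 0, "delta_pos": [0, 0, 30], "turn": 0}, {"claw": 0, "delta_pos": [0, 0, 23], "turn": 0}, {"claw": 0, "delta_pos": [0, 0, 0], "turn": 0}, {"claw": 0, "delta_pos": [8, 0, 0], "turn": 0}, {"claw": 0, "delta_pos": [8, 0, 0], "turn": 0}, {"claw": 0, "delta_pos": [8, 0, 0], "turn": 0}, {"claw": 0, "delta_pos": [8, 0, 0], "turn": 0}]}}

```text
clock: 8.42
eef_pos: [610.4, -200.3, 318.4]
tcp_rot: [-3.141, 0.003, -3.141]
contact_force: [1.7, -0.4, 0.6]
opening: -0.0
grasp_force: 0.9
```

Request:
{"op": "step_arm", "data": {"motion": [{"claw": 0, "delta_pos": [8, 0, 0], "turn": 0}, {"claw": 0, "delta_pos": [8, 0, 0], "turn": 0}, {"claw": 0, "delta_pos": [8, 0, 0], "turn": 0}, {"claw": 0, "delta_pos": [8, 0, 0], "turn": 0}, {"claw": 0, "delta_pos": [8, 0, 0], "turn": 0}, {"claw": 0, "delta_pos": [8, 0, 1], "turn": 0}, {"claw": 0, "delta_pos": [8, 0, 2], "turn": 0}, {"claw": 0, "delta_pos": [3, 0, 2], "turn": 0}]}}

```text
clock: 9.08
eef_pos: [550.2, -200.3, 311.1]
tcp_rot: [3.142, -0.001, 3.142]
contact_force: [1.3, 0.6, 1.7]
opening: -0.003
grasp_force: 0.7
```

Request:
{"op": "step_arm", "data": {"motion": [{"claw": 0, "delta_pos": [6, 0, 3], "turn": 0}, {"claw": 0, "delta_pos": [5, 0, 4], "turn": 0}, {"claw": 0, "delta_pos": [5, 0, 4], "turn": 0}, {"claw": 0, "delta_pos": [5, 0, 5], "turn": 0}, {"claw": 0, "delta_pos": [4, 0, 5], "turn": 0}, {"claw": 0, "delta_pos": [4, 0, 6], "turn": 0}, {"claw": 0, "delta_pos": [3, 0, 6], "turn": 0}, {"claw": 0, "delta_pos": [0, 0, 0], "turn": 0}]}}

```text
clock: 9.75
eef_pos: [518.3, -200.1, 276.6]
tcp_rot: [3.141, -0.002, -3.142]
contact_force: [-0.1, 0.1, -0.0]
opening: -0.003
grasp_force: 0.0
```

Request:
{"op": "step_arm", "data": {"motion": [{"claw": 0, "delta_pos": [3, 0, 6], "turn": 0}, {"claw": 0, "delta_pos": [3, 0, 6], "turn": 0}, {"claw": 0, "delta_pos": [3, 0, 6], "turn": 0}, {"claw": 0, "delta_pos": [1, 0, 7], "turn": 0}, {"claw": 0, "delta_pos": [1, 0, 6], "turn": 0}, {"claw": 0, "delta_pos": [0, 0, 6], "turn": 0}, {"claw": 0, "delta_pos": [0, 0, 5], "turn": 0}, {"claw": 0, "delta_pos": [0, 0, 0], "turn": 0}]}}

```text
clock: 10.42
eef_pos: [508.0, -200.1, 234.9]
tcp_rot: [3.141, -0.002, -3.141]
contact_force: [0.3, -0.6, -0.3]
opening: -0.003
grasp_force: 0.0
```

Request:
{"op": "step_arm", "data": {"motion": [{"claw": 0, "delta_pos": [0, 0, 5], "turn": 0}, {"claw": 0, "delta_pos": [0, 0, 5], "turn": 0}, {"claw": 0, "delta_pos": [-1, 0, 5], "turn": 0}, {"claw": 0, "delta_pos": [-1, 0, 4], "turn": 0}, {"claw": 0, "delta_pos": [-1, 0, 4], "turn": 0}, {"claw": 0, "delta_pos": [-1, 0, 3], "turn": 0}, {"claw": 0, "delta_pos": [-1, 0, 3], "turn": 0}, {"claw": 0, "delta_pos": [0, 0, 0], "turn": 0}]}}

```text
clock: 11.08
eef_pos: [513.5, -200.3, 206.6]
tcp_rot: [3.141, -0.001, -3.141]
contact_force: [-0.4, -0.3, 0.0]
opening: -0.001
grasp_force: 0.0
```

Request:
{"op": "step_arm", "data": {"motion": [{"claw": 0, "delta_pos": [0, 0, 1.5], "turn": 0}, {"claw": 0, "delta_pos": [0, 0, 1.5], "turn": 0}, {"claw": 0, "delta_pos": [0, 0, 0], "turn": 0}]}}

```text
clock: 11.33
eef_pos: [513.5, -200.3, 204.1]
tcp_rot: [3.142, -0.0, -3.141]
contact_force: [-0.4, -0.3, -0.4]
opening: -0.001
grasp_force: 0.1
```

Request:
{"op": "step_arm", "data": {"motion": [{"claw": 0, "delta_pos": [0, 0, 1.5], "turn": 0}, {"claw": 0, "delta_pos": [0, 0, 0], "turn": 0}]}}

```text
clock: 11.5
eef_pos: [513.5, -200.3, 202.7]
tcp_rot: [-3.142, -0.0, -3.141]
contact_force: [0.6, 0.2, 0.6]
opening: 0.0
grasp_force: 0.4
```

Request:
{"op": "step_arm", "data": {"motion": [{"claw": 0, "delta_pos": [0, 0, 1.5], "turn": 0}, {"claw": 0, "delta_pos": [0, 0, 0], "turn": 0}]}}

```text
clock: 11.67
eef_pos: [513.5, -200.4, 201.1]
tcp_rot: [-3.142, -0.0, -3.141]
contact_force: [-0.7, 0.7, 0.9]
opening: 0.003
grasp_force: 0.5
```

Request:
{"op": "step_arm", "data": {"motion": [{"claw": 0, "delta_pos": [0, 0, 1], "turn": 0}, {"claw": 0, "delta_pos": [0, 0, 0], "turn": 0}]}}

```text
clock: 11.83
eef_pos: [513.5, -200.3, 200.2]
tcp_rot: [-3.142, -0.0, -3.141]
contact_force: [-0.4, 0.4, 0.6]
opening: 0.002
grasp_force: 0.5
```

Request:
{"op": "step_arm", "data": {"motion": [{"claw": 0, "delta_pos": [0, 0, 0.5], "turn": 0}, {"claw": 0, "delta_pos": [0, 0, 0], "turn": 0}]}}

```text
clock: 12.0
eef_pos: [513.5, -200.3, 199.7]
tcp_rot: [3.142, -0.0, -3.141]
contact_force: [-0.6, -0.5, 1.6]
opening: -0.002
grasp_force: 0.6
```

Request:
{"op": "step_arm", "data": {"motion": [{"claw": 0, "delta_pos": [0, 0, 1], "turn": 0}, {"claw": 0, "delta_pos": [0, 0, 0], "turn": 0}]}}

```text
clock: 12.17
eef_pos: [513.7, -200.4, 199.0]
tcp_rot: [-3.141, 0.0, -3.141]
contact_force: [-0.7, 0.5, 4.6]
opening: -0.001
grasp_force: 1.8
```

Request:
{"op": "step_arm", "data": {"motion": [{"claw": 0, "delta_pos": [0, 0, 1], "turn": 0}, {"claw": 0, "delta_pos": [0, 0, 0], "turn": 0}]}}

```text
clock: 12.33
eef_pos: [513.8, -200.4, 198.7]
tcp_rot: [-3.141, 0.001, -3.141]
contact_force: [-1.9, 1.0, 10.7]
opening: 0.005
grasp_force: 5.2
```

The right shield is on its stop too. I'll retreat up and back, clear of the views, and check.

Request:
{"op": "step_arm", "data": {"motion": [{"claw": 0, "delta_pos": [0, 0, -10], "turn": 0}, {"claw": 0, "delta_pos": [0, 0, -30], "turn": 0}, {"claw": 0, "delta_pos": [0, 0, -40], "turn": 0}, {"claw": 0, "delta_pos": [0, 0, -40], "turn": 0}, {"claw": 0, "delta_pos": [0, 0, -40], "turn": 0}, {"claw": 0, "delta_pos": [0, 0, -40], "turn": 0}, {"claw": 0, "delta_pos": [0, 0, 0], "turn": 0}]}}

```text
clock: 12.92
eef_pos: [515.9, -201.3, 406.6]
tcp_rot: [-3.137, 0.011, -3.141]
contact_force: [1.1, -0.1, 1.5]
opening: -0.002
grasp_force: 0.0
```

Request:
{"op": "step_arm", "data": {"motion": [{"claw": 0, "delta_pos": [20, -33, 0], "turn": 0}, {"claw": 0, "delta_pos": [20, -33, 0], "turn": 0}, {"claw": 0, "delta_pos": [20, -33, 0], "turn": 0}, {"claw": 0, "delta_pos": [20, -33, 0], "turn": 0}, {"claw": 0, "delta_pos": [20, -33, 0], "turn": 0}, {"claw": 0, "delta_pos": [20, -33, 0], "turn": 0}, {"claw": 0, "delta_pos": [0, 0, 0], "turn": 0}, {"claw": 0, "delta_pos": [0, 0, 0], "turn": 0}]}}

```text
clock: 13.58
eef_pos: [392.2, -399.7, 397.4]
tcp_rot: [3.141, -0.001, 3.138]
contact_force: [-1.1, -0.7, -0.3]
opening: 0.004
grasp_force: 0.0
```

```bash
python3 - <<'E'
from rig import *
import cv2,pickle
d={n:grab_frame(n) for n in("scene","top")};pickle.dump(d,open("f1.pkl","wb"))
a=d["scene"]["img"][90:282,130:370];b=d["top"]["img"][130:250,190:340+0]
cv2.imwrite("pics/e.png",cv2.hconcat([cv2.resize(a,(400,320),interpolation=2),cv2.resize(b,(400,320),interpolation=2)])[:,:,::-1])
E
```

```text
(no output)
```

View pics/e.png

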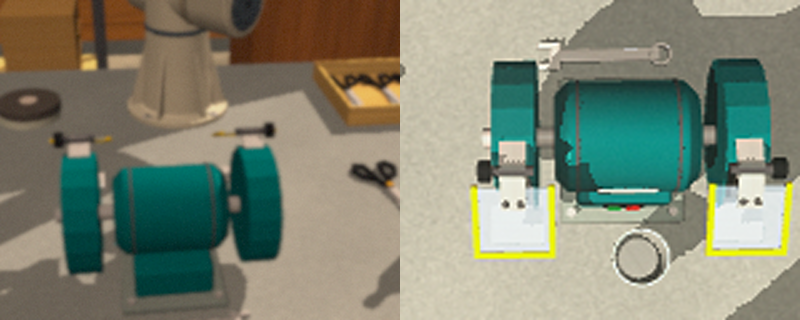

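Both shields are down and look alike: free edges at about (513,257) and (748,252) in the top crop, with the cup in place. I'll check the edge position numerically against angle 0.

```bash
python3 - <<'E'
from h import *;import pickle
T=pickle.load(open("f1.pkl","rb"))["top"]
im=cv2.cvtColor(T["img"],cv2.COLOR_RGB2HSV);m=cv2.inRange(im,(22,150,110),(34,255,255));m[:150]=0;m[250:]=0
M=P(T)
for n,c,hx,y in(("L",slice(218,250),583,58),("R",slice(312,350),580,-202)):
    w=np.zeros_like(m);w[:,c]=m[:,c];ys,xs=np.where(w);bot=ys.max()+.5;u=np.median(xs)
    pr=[]
    for th in(0,.05,.1,.2):
        a=.52-th;q=M@[hx-105*np.cos(a),y,225-105*np.sin(a),1];pr.append(round(q[1]/q[2],1))
    print(n,bot,"pred rows th=0,.05,.1,.2",pr,"xy at z=172",plane(T,(u,bot),172))
E
```

```text
L 226.5 pred rows th=0,.05,.1,.2 [np.float64(225.6), np.float64(226.4), np.float64(227.1), np.float64(228.4)] xy at z=172 [489.1  43. ]
R 225.5 pred rows th=0,.05,.1,.2 [np.float64(225.7), np.float64(226.5), np.float64(227.2), np.float64(228.4)] xy at z=172 [ 489.  -248.2]
```

Both edges agree with angle 0 to within a pixel, and both shields resisted 5–7 times the hinge friction with no further travel. Handing in.

```bash
python3 -c "
from rig import *
print(sign_off())"
```

```text
the job is handed in; nothing more can be done
None
```

I pushed both eye shields down onto their stops with closed fingers. The camera check put their edges within a pixel of fully down. The arm is clear of the grinder, nothing else was touched, and the job was handed in at about 14 s.

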